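# Roll the cap strips of a tube rack down

### The job

Pick up the hand roller and roll it across the three orange cap strips on the blue tube rack, from one end of the rack to the other in a single pass without lifting, pressing firmly enough that every strip ends up fully down, flush with the rack's end rims. Then stand the roller upright on the bench, clear of the rack, and let go.

Things in the scene. Friction and masses are not known exactly. Their poses are not given: they have to be found in the camera images.
- roller_grip (a point): Centre of the hand roller's black grip block: 50 mm (x) by 28 mm (y, hold it across this) by 44 mm high. Loose, 0.4 kg, standing on two black rubber drums under a steel plate; 72 mm (x) by 75 mm (y) overall. The centre is 67 mm above the drums' underside, the plate's top 46 mm. Drums: 36 mm diameter, 56 mm long along x, 39 mm apart in y; they spin freely, so it rolls along y.
- strip_1_top (a point): Centre of the top of one end cap strip, 50 mm to -y of the middle one. Flat orange strip with 8 round yellow marks, 100 mm (x) by 49 mm (y), z up. It stands 5 mm proud: its top is 50 mm above the bench at first, 45 mm when fully down. Each strip slides straight down on its own, resists with about 4 N and stays where it is pressed.
- strip_2_top (a point): Centre of the top of the middle cap strip, like the others, and in plan the centre of the rack. The rack is blue with clear tubes, fixed to the bench, 112 mm (x) by 162 mm (y); the rims at its +y and -y ends are 45 mm above the bench. The three strips lie side by side along y as one flat sheet, 100 by 149 mm. Axes as the rack, z up.
- strip_3_top (a point): Centre of the top of the other end cap strip, 50 mm to +y of the middle one; the same size, heights and behaviour as the first. Axes as the rack, z up.
Not all that is in view belongs to the job. What is shaped like the part that bears strip_1_top but black or red is not meant.

How it is judged:
On the way, in this order (a step that is already met when the one before it is completed fails the run):
1. with the roller on the rack, one end strip is down while the other end strip is still up (height (world z) of roller_grip below 0.135 m and horizontal distance between roller_grip and strip_2_top below 0.13 m and ((height (world z) of strip_1_top below 0.047 m and height (world z) of strip_3_top above 0.048 m) or (height (world z) of strip_3_top below 0.047 m and height (world z) of strip_1_top above 0.048 m))), for 0.1 s.
2. with the roller still on the rack, all three strips are down (height (world z) of roller_grip below 0.135 m and horizontal distance between roller_grip and strip_2_top below 0.13 m and height (world z) of each of strip_1_top, strip_2_top, strip_3_top below 0.047 m), for 0.1 s.
At the end, for the whole second after the job is handed in: All three strips are down (tops within 2 mm of the rims, below 47 mm above the bench), and the roller stands on its drums on the bench, upright within 10 degrees, at rest, its grip more than 100 mm from the rack's middle (height (world z) of each of strip_1_top, strip_2_top, strip_3_top below 0.047 m and height (world z) of roller_grip between 0.057 and 0.077 m and angle between roller_grip's own z axis and vertical below 0.17 rad and horizontal distance between roller_grip and strip_2_top above 0.1 m and linear speed of roller below 0.02 m/s); the robot touches nothing.
It fails at once if the roller is away from the rack or lifted off it (grip more than 135 mm above the bench) while some strips are down and others still up (height (world z) of any of strip_1_top, strip_2_top, strip_3_top below 0.047 m and height (world z) of any of strip_1_top, strip_2_top, strip_3_top above 0.048 m and not (height (world z) of roller_grip below 0.135 m and horizontal distance between roller_grip and strip_2_top below 0.13 m)).
It also fails if it takes over 51 s, if anything falls off the work surface, if the arm or the gripper's body presses on something with over 40 N, if the wrist force passes 120 N, or if a joint passes its speed limit or range.

### The arm

A 7-joint arm with a two-finger parallel gripper is mounted at the origin on a cart in front of the work surface, level with it; the furniture and walls round the work are solid. World frame = base frame: x ahead of the robot, y to its left, z up, the work surface at z = 0. Lengths are in m, angles in rad, forces in N, time in s.
With the tool pointing down it reaches from about 0.4 to 0.85 m from the base axis. Payload 10.4 kg.
Tool frame: the origin (TCP) lies midway between the tips of the shut fingers; the grasp point (between the pads) lies 19 mm behind it; z points along the fingers, y is the line along which they close (so a half turn about z gives the same grasp; the last joint's range is limited). The gripper opens to 87 mm and grips with 3 to 60 N. Pads are 19 mm wide; open, the fingers measure 117 mm over their backs; the gripper's body (75 mm by 190 mm) begins 51 mm behind the grasp point.
Start: joints at [1.263, 0.332, -0.065, 1.46, 0.022, 1.35, -0.088], TCP at [0.176, -0.6, 0.223] pointing down, gripper open.
Joint ranges: [-2.6, 2.6], [-0.5, 2.12], [-1.47, 1.34], [0.16, 2.42], [-1.27, 4.41], [0.06, 2.06], [-2.6, 2.6]. Speed limits (rad/s): [2.22, 2.22, 2.79, 2.79, 3.14, 3.14, 3.14].

### API

Orientations are given as a unit quaternion [x, y, z, w].
In Python, from bench import r gives the robot as it stands.
- The arm moves only by the tool move_arm, never from a script. Its argument "targets" is a list of rows, each a list of 3 entries, a list of its own where there are three numbers: the shift along the tool's x, y, z in cm, then the turn, a rotation vector about the tool's x, y, z in rad, then the opening in per cent of the stroke, from 0 (shut) to 100 (fully open). In form: [[[x, y, z], [wx, wy, wz], gripper], ...]. A call has 1 to 20 rows; each row shifts and turns the commanded pose from where the row before left it, along the tool's axes as they then stand; what a row does not reach is not made up. A row lasts 1/8 s, in which the tool goes at most 62.5 mm and 10.7 degrees, less where a joint would pass 70% of its speed; a pose out of reach is approached as far as the arm can. A call with a gripper value outside its range is refused whole. The fingers move at their own pace and stop on an object; "grip_force" is the grip in N (left out, the last holds). Time passes only in rows, so rows that do not move let the fingers close. It gives the time, the measured TCP pose, the force, the opening and the grip force at its end, in the units of the state.
- r.read_state(): the state, without advancing time (a new reading comes with each control period).
- r.camera(name): name is "side" or "top"; returns a dict with "image" (400x640x3 uint8, blue, green, red), "vertical_fov" (degrees; the focal length in pixels is half the picture's height over the tangent of half this angle, whatever the lens; pixels are square), "cx", "cy" (the principal point, pixels), "cam_to_world" (4x4, takes a point from camera to world coordinates). Camera axes: x right, y down, z forward; pixel columns grow to the right and rows downward; lengths in m; the calibration is good to about 2 mm. A picture is of the moment at which its call begins. There is no depth.
- r.close_job(): hands the job in; it is judged then, once.
The state is a dict: "time": time; "joint_positions": joint angles; "joint_vel": joint speeds; "joint_torque": joint torques, N m; "ee_pos": TCP position; "eef_rot": TCP orientation; "ft_force": force on the tool from outside, world axes, zero at the start; "torque": the same for the moment, N m; "width": finger opening in m; "grip_force": force on a finger pad.
Only numpy, scipy, OpenCV 4.12 (cv2) and the standard library are available. Lean on these libraries where they do the work, as an engineer would, in place of code of your own. Each camera call takes 0.05 s, during which the arm holds its last target. There are 200 camera calls.

## Working session

There is one attempt and no reset: what is moved stays moved. The work goes in short steps, Python scripts to look and compute and a tool call to move; the robot and the scene stay as the last step left them, time stands still between calls to the robot, and variables do not carry over. Pictures are saved under pics/ and viewed, at most 10 in all, crops included, and the job is handed in when it is done.

Besides the shell and the picture viewer there is one more tool, called after "Emit:" in YAML: its name, and indented under it one key for each argument. move_arm: Moves the arm, as the interface text tells. Its arguments: {"type":"object","properties":{"targets":{"type":"array"},"grip_force":{"type":"number"}},"required":["targets"]}

```bash
mkdir -p pics; python3 - <<'E'
from bench import r
import cv2
for n in("side","top"):
    c=r.camera(n); cv2.imwrite(f"pics/{n}0.png",c["image"]); print(n,c["vertical_fov"],c["cx"],c["cy"],c["cam_to_world"])
print(r.read_state())
E
```

```text
side 44.51048182277352 321.66427721815614 205.3701348986303 [[-0.99746914  0.06158639 -0.03553069  0.58971885]
 [ 0.06793933  0.67822167 -0.73171006  1.37203643]
 [-0.0209657  -0.73227213 -0.68068933  1.20642036]
 [ 0.          0.          0.          1.        ]]
top 53.21281371547519 320.22920534368336 197.14918935992176 [[-0.01804282 -0.9957863   0.08991158  0.37767747]
 [-0.99979868  0.01875851  0.00712122  0.13071512]
 [-0.00877782 -0.08976499 -0.99592429  1.42648999]
 [ 0.          0.          0.          1.        ]]
{'time': 0.1, 'joint_positions': array([ 1.26337378,  0.33277237, -0.06470944,  1.46083005,  0.02161667,
        1.34989749, -0.08846963]), 'joint_vel': array([-0.00069119, -0.00128446, -0.00018597, -0.00018402, -0.00048424,
        0.00018891, -0.00137423]), 'joint_torque': array([ 1.05289899e-03, -6.24546146e+01,  2.44643691e-02, -3.90720463e+01,
       -6.13418827e-02,  3.65776091e-02,  8.33819013e-05]), 'ee_pos': array([ 0.17552086, -0.59950131,  0.22186923]), 'eef_rot': array([ 9.89872088e-01,  1.41960848e-01, -1.19283834e-04, -5.93725352e-04]), 'ft_force': array([ 0.42182587, -0.15603053, -0.042313  ]), 'torque': array([ 0.02799423, -0.03346856,  0.00256944]), 'grip_force': 0.0, 'width': 0.08688094265436098}
```

View pics/side0.png

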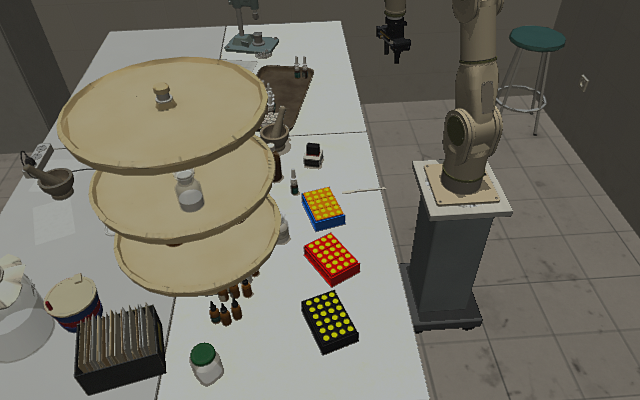

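View pics/top0.png

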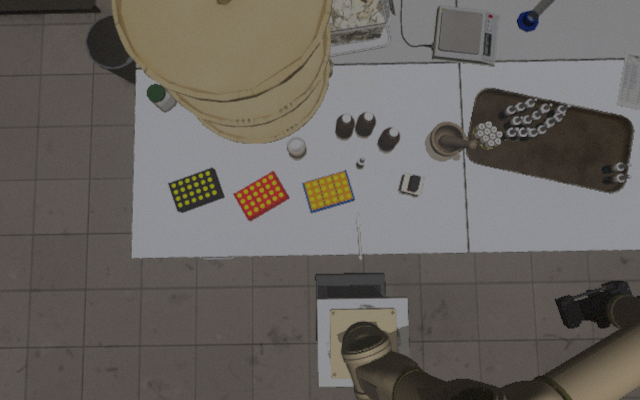

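Top view: the blue rack with the orange sheet is at about (329,191), with a red rack at (262,196) and a black one at (196,190), which are the decoys. The blue/orange rack fits the description. The roller candidate is the black block on a steel plate at (412,185); in the side view it is at (313,153). I'll confirm both with a crop and measure them.

```bash
cat > h.py <<'E'
from bench import r
import cv2, numpy as np
def ray(c,u,v):
    f=200/np.tan(np.radians(c["vertical_fov"]/2)); T=c["cam_to_world"]
    d=T[:3,:3]@np.array([(u-c["cx"])/f,(v-c["cy"])/f,1]); return T[:3,3],d
def onz(c,u,v,z):
    o,d=ray(c,u,v); return (o+d*(z-o[2])/d[2])[:2]
def pix(c,p):
    f=200/np.tan(np.radians(c["vertical_fov"]/2)); T=c["cam_to_world"]
    q=T[:3,:3].T@(np.array(p)-T[:3,3]); return q[:2]/q[2]*f+[c["cx"],c["cy"]]
E
python3 - <<'E'
from h import *
c=r.camera("top");s=r.camera("side")
a=cv2.resize(c["image"][140:250,290:440],None,fx=4,fy=4,interpolation=2)
b=cv2.resize(s["image"][130:240,270:400],None,fx=4,fy=4,interpolation=2)[:, :200*4]
cv2.imwrite("pics/crop.png",a);cv2.imwrite("pics/crops.png",b)
for n,k in(("top",c),("side",s)):
    h=cv2.cvtColor(k["image"],cv2.COLOR_BGR2HSV)
    box=(slice(160,220),slice(298,362)) if n=="top" else (slice(180,235),slice(298,350))
    for nm,lo,hi,z in(("orange/yellow",(8,120,120),(35,255,255),.05),("blue+orange",None,None,.045)):
        m=cv2.inRange(h,(8,120,120),(35,255,255))
        if lo is None or nm[0]=='b': m|=cv2.inRange(h,(95,100,40),(130,255,255))
        q=np.zeros_like(m);q[box]=m[box]
        q=cv2.morphologyEx(q,cv2.MORPH_CLOSE,np.ones((3,3)))
        ct=max(cv2.findContours(q,0,2)[0],key=cv2.contourArea)
        w=np.array([onz(k,*p,z) for p in ct[:,0]],np.float32)
        re=cv2.minAreaRect(w*1000); print(n,nm,re,np.round(cv2.boxPoints(re)).tolist())
    box=(slice(170,198),slice(395,430)) if n=="top" else (slice(138,170),slice(298,330))
    m=cv2.inRange(h,(0,0,0),(180,255,70)); q=np.zeros_like(m);q[box]=m[box]
    for ct in cv2.findContours(q,0,2)[0]:
        if cv2.contourArea(ct)>8:
            w=np.array([onz(k,*p,.089 if n=="top" else .089) for p in ct[:,0]],np.float32)
            print(n,"dark",cv2.minAreaRect(ct),cv2.minAreaRect(w*1000))
E
```

```text
top orange/yellow ((525.478271484375, 113.13215637207031), (97.48262786865234, 146.9128875732422), 15.662877082824707) [[459.0, 171.0], [498.0, 29.0], [592.0, 56.0], [553.0, 197.0]]
top blue+orange ((522.2640380859375, 112.11788940429688), (105.90887451171875, 158.8234405517578), 15.46085262298584) [[450.0, 175.0], [492.0, 21.0], [594.0, 50.0], [552.0, 203.0]]
top dark ((413.3235778808594, 183.20587158203125), (9.45888900756836, 15.764815330505371), 14.03624439239502) ((539.7398071289062, -174.02561950683594), (31.681442260742188, 53.737308502197266), 73.98436737060547)
side orange/yellow ((525.4586181640625, 115.06299591064453), (99.41581726074219, 148.20989990234375), 15.767376899719238) [[457.0, 173.0], [498.0, 30.0], [593.0, 57.0], [553.0, 200.0]]
side blue+orange ((528.1742553710938, 135.3972625732422), (118.3871078491211, 197.55624389648438), 15.34472370147705) [[445.0, 215.0], [497.0, 24.0], [611.0, 56.0], [559.0, 246.0]]
side dark ((314.01715087890625, 162.16188049316406), (11.455158233642578, 19.752117156982422), 74.47589111328125) ((547.9985961914062, -82.9315185546875), (79.94638061523438, 65.20613861083984), 74.54991912841797)
side dark ((313.0, 149.0), (12.0, 12.0), 90.0) ((543.192138671875, -149.72677612304688), (78.50823211669922, 46.66481399536133), 86.33235931396484)
```

View pics/crop.png

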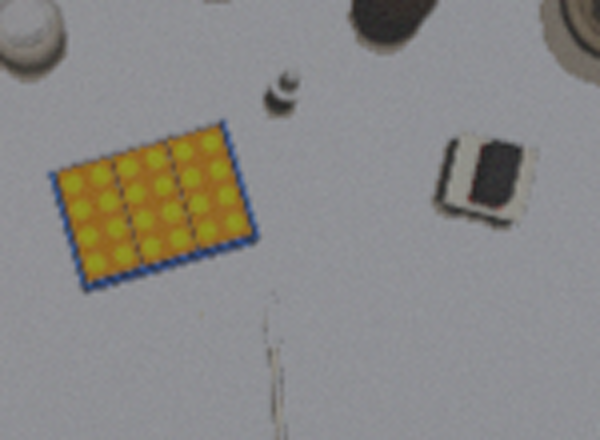

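View pics/crops.png

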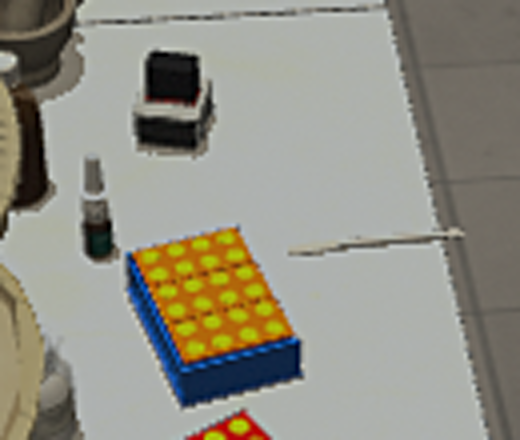

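The crops confirm it. The roller is the black grip on a pale plate with drums (top view at about (413,183)). The rack is blue with three orange strips and yellow dots (top view at about (329,191)). The glass rod and dropper nearby are clutter. Next I'll measure the roller's yaw and centre more precisely.

```bash
python3 - <<'E'
from h import *
c=r.camera("top");s=r.camera("side")
def blob(k,x0,x1,y0,y1,t):
    g=cv2.resize(k["image"][y0:y1,x0:x1].max(2),None,fx=8,fy=8,interpolation=cv2.INTER_CUBIC)
    m=(g<t).astype(np.uint8)
    ct=max(cv2.findContours(m,0,2)[0],key=cv2.contourArea)[:,0]
    return (ct+.5)/8-.5+[x0,y0]
for t in(80,95,110):
    pt=blob(c,407,424,172,194,t); re=cv2.minAreaRect(pt.astype(np.float32))
    w=np.array([onz(c,*p,.067) for p in pt],np.float32)*1000
    rw=cv2.minAreaRect(w); print(t,re,rw)
    ps=blob(s,304,324,140,156,t); rs=cv2.minAreaRect(ps.astype(np.float32)); print(" side",rs, ps.min(0),ps.max(0))
    o1,d1=ray(c,*re[0]);o2,d2=ray(s,*((ps.min(0)+ps.max(0))/2))
    A=np.c_[d1,-d2];x=np.linalg.lstsq(A,o2-o1,rcond=None)[0]; print(" tri",o1+d1*x[0],o2+d2*x[1])
print(c["image"][172:194:2,400:430:2].max(2))
# white plate (z=.046)
for t in (165,180,195):
    g=cv2.resize(c["image"][168:202,394:432].min(2),None,fx=8,fy=8,interpolation=cv2.INTER_CUBIC)
    ct=max(cv2.findContours((g>t).astype(np.uint8),0,2)[0],key=cv2.contourArea)[:,0]
    w=np.array([onz(c,*((p+.5)/8-.5+[394,168]),.046) for p in ct],np.float32)*1000
    print(t,cv2.minAreaRect(w))
E
```

```text
80 ((413.46441650390625, 183.17459106445312), (10.278093338012695, 16.361988067626953), 13.570433616638184) ((542.50048828125, -179.5198211669922), (34.970455169677734, 56.668243408203125), 74.64546966552734)
 side ((312.7830810546875, 148.97799682617188), (13.896790504455566, 12.614598274230957), 3.521453380584717) [306.0625 142.4375] [319.5625 155.4375]
 tri [ 0.54242244 -0.17950035  0.06694682] [ 0.54271517 -0.17954229  0.06699186]
95 ((413.50469970703125, 183.21640014648438), (10.780807495117188, 16.9928035736084), 14.697319030761719) ((542.3851928710938, -179.63426208496094), (36.63772964477539, 58.877235412597656), 73.34053039550781)
 side ((312.8125, 148.875), (13.125, 13.75), 90.0) [305.9375 142.3125] [319.6875 155.4375]
 tri [ 0.54225199 -0.1795875   0.06714311] [ 0.54270181 -0.1796519   0.06721227]
110 ((413.4985656738281, 183.27349853515625), (11.204085350036621, 17.558279037475586), 14.281094551086426) ((542.1965942382812, -179.60626220703125), (38.079769134521484, 60.82261657714844), 73.75203704833984)
 side ((312.8125, 148.8125), (13.25, 14.0), 90.0) [305.8125 142.1875]
[... 213 characters left out ...]
8 150 145 149]
 [144  71 104 144 144 102  45  53  52  73 112 141 142 148 148]
 [138  45 145 144 140  63  46  52  55  53  91 144 136 150 151]
 [122  52 143 142 135  43  50  49  49  49 110 145 141 148 147]
 [ 94  87 145 143 120  44  51  55  49  52 147 143 147 151 150]
 [ 69  96 144 142  97  43  51  53  52  60 144 136 149 149 148]
 [ 51 140 144 144  64  46  51  53  51  91 144 141 148 149 147]
 [ 53 143 144 135  48  46  49  52  50 106 143 134 147 149 148]
 [ 76 128 143 137  82  56  44  44  73 143 141 148 148 149 149]
 [ 99  62  52  86 120 132 112 124 144 144 137 147 148 146 151]]Traceback (most recent call last):
  File "<stdin>", line 19, in <module>
ValueError: max() iterable argument is empty
```

Roller grip: (0.542, -0.180), yaw about -14.5°. Rack centre: (0.5254, 0.114), yaw about +15.7°. Plan: turn the tool +0.54 rad about z, then move above the grip.

Emit:
move_arm:
  targets:
    - [[0,0,0],[0,0,0.135],100]
    - [[0,0,0],[0,0,0.135],100]
    - [[0,0,0],[0,0,0.135],100]
    - [[0,0,0],[0,0,0.132],100]
    - [[1.56,-3.11,0],[0,0,0],100]
    - [[1.56,-3.11,0],[0,0,0],100]
    - [[1.56,-3.11,0],[0,0,0],100]
    - [[1.56,-3.11,0],[0,0,0],100]
    - [[1.56,-3.11,0],[0,0,0],100]
    - [[1.56,-3.11,0],[0,0,0],100]
    - [[1.56,-3.11,0],[0,0,0],100]
    - [[1.56,-3.11,0],[0,0,0],100]
    - [[1.56,-3.11,0],[0,0,0],100]
    - [[1.56,-3.11,0],[0,0,0],100]
    - [[1.56,-3.11,0],[0,0,0],100]
    - [[1.56,-3.11,0],[0,0,0],100]
    - [[1.56,-3.11,0],[0,0,0],100]
    - [[1.56,-3.11,0],[0,0,0],100]
    - [[1.56,-3.11,0],[0,0,0],100]
    - [[1.56,-3.11,0],[0,0,0],100]

```text
time: 2.8
ee_pos: [0.5421, -0.1794, 0.2226]
eef_rot: [0.992, -0.126, 0.0, 0.0]
ft_force: [0.6, -0.1, -0.7]
width: 0.0872
grip_force: 0.0
```

```bash
cat >> h.py <<'E'
from scipy.spatial.transform import Rotation as R
def go(p):
    s=r.read_state(); q=R.from_quat(s["eef_rot"]); M=q.as_matrix()
    print("t",s["time"],"pos",s["ee_pos"].round(4),"xyaw",np.degrees(np.arctan2(M[1,0],M[0,0])).round(2),"z",M[:,2].round(4),"F",s["ft_force"].round(1),"T",s["torque"].round(2),"w",s["width"],s["grip_force"])
    print("shift cm",(M.T@(np.array(p)-s["ee_pos"])*100).round(2))
E
python3 -c "
from h import *
go([.5422,-.1796,.053])"
```

```text
t 2.8 pos [ 0.5421 -0.1794  0.2226] xyaw -14.46 z [ 1.e-04 -2.e-04 -1.e+00] F [ 0.6 -0.1 -0.7] T [ 0.03 -0.04 -0.02] w 0.08718059678400276 0.0
shift cm [1.000e-02 1.000e-02 1.696e+01]
```

Emit:
move_arm:
  targets:
    - [[0,0,2.5],[0,0,0],100]
    - [[0,0,2.5],[0,0,0],100]
    - [[0,0,2.5],[0,0,0],100]
    - [[0,0,2.5],[0,0,0],100]
    - [[0,0,2.5],[0,0,0],100]
    - [[0,0,2.0],[0,0,0],100]
    - [[0,0,1.5],[0,0,0],100]
    - [[0,0,0.8],[0,0,0],100]
    - [[0,0,0],[0,0,0],100]
    - [[0,0,0],[0,0,0],20]
    - [[0,0,0],[0,0,0],20]
    - [[0,0,0],[0,0,0],0]
    - [[0,0,0],[0,0,0],0]
    - [[0,0,0],[0,0,0],0]
    - [[0,0,0],[0,0,0],0]
    - [[0,0,0],[0,0,0],0]
  grip_force: 55

```text
time: 4.8
ee_pos: [0.5415, -0.1803, 0.0546]
eef_rot: [0.992, -0.126, 0.0, 0.0]
ft_force: [-1.4, -1.1, 0.3]
width: 0.0274
grip_force: 54.9
```

```bash
python3 -c "
from h import *
go([.5422,-.1796,.053])
c=r.camera('top');s=r.camera('side')
a=cv2.resize(c['image'][140:240,350:470],(600,500));b=cv2.resize(s['image'][110:200,270:360],None,fx=5.5,fy=5.5)
cv2.imwrite('pics/g.png',b)"
```

```text
t 4.8 pos [ 0.5415 -0.1803  0.0546] xyaw -14.45 z [ 0.e+00 -1.e-04 -1.e+00] F [-1.4 -1.1  0.3] T [0.08 0.09 0.03] w 0.027409527849350062 54.87454284913838
shift cm [ 0.05 -0.08  0.16]
```

View pics/g.png

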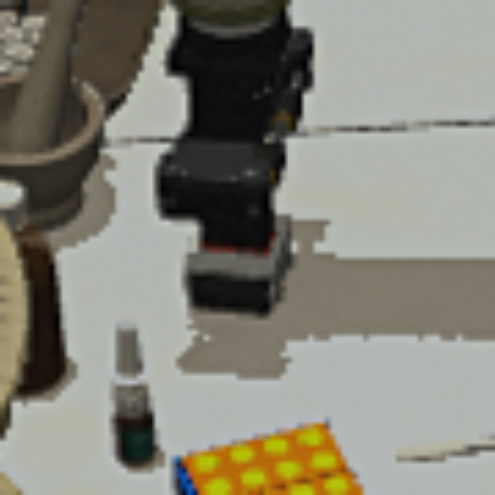

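The grip is firm (width 27 mm, 55 N, roller upright). Next: lift, turn to the rack yaw, and carry the roller above strip 3 (+y end).

Emit:
move_arm:
  targets:
    - [[0,0,-1.5],[0,0,0],0]
    - [[0,0,-2.5],[0,0,0],0]
    - [[0,0,-2.5],[0,0,0],0]
    - [[0,0,-2.5],[0,0,0],0]
    - [[0,0,-2.0],[0,0,0],0]
    - [[0,0,-1.0],[0,0,-0.102],0]
    - [[0,0,0],[0,0,-0.14],0]
    - [[0,0,0],[0,0,-0.14],0]
    - [[0,0,0],[0,0,-0.145],0]
    - [[0.64,-3.36,0],[0,0,0],0]
    - [[0.64,-3.36,0],[0,0,0],0]
    - [[0.64,-3.36,0],[0,0,0],0]
    - [[0.64,-3.36,0],[0,0,0],0]
    - [[0.64,-3.36,0],[0,0,0],0]
    - [[0.64,-3.36,0],[0,0,0],0]
    - [[0.64,-3.36,0],[0,0,0],0]
    - [[0.64,-3.36,0],[0,0,0],0]
    - [[0.64,-3.36,0],[0,0,0],0]
    - [[0.64,-3.36,0],[0,0,0],0]
    - [[0,0,0],[0,0,0],0]

```text
time: 7.4
ee_pos: [0.5108, 0.1638, 0.1752]
eef_rot: [0.99, 0.139, 0.0, -0.001]
ft_force: [0.7, -0.3, -4.0]
width: 0.0274
grip_force: 54.9
```

```bash
python3 -c "
from h import *
go([.5124,.1602,.1046])
s=r.camera('side')
print(pix(s,[.5124,.1602,.19]))
cv2.imwrite('pics/g2.png',cv2.resize(s['image'][110:250,260:400],None,fx=4,fy=4))"
```

```text
t 7.4 pos [0.5108 0.1638 0.1752] xyaw 16.04 z [-1.0e-04  1.2e-03 -1.0e+00] F [ 0.7 -0.3 -4. ] T [-0.03  0.05  0.01] w 0.027439439004364442 54.87981531769037
shift cm [0.05 0.4  7.06]
[326.64082073 179.91553137]
```

View pics/g2.png

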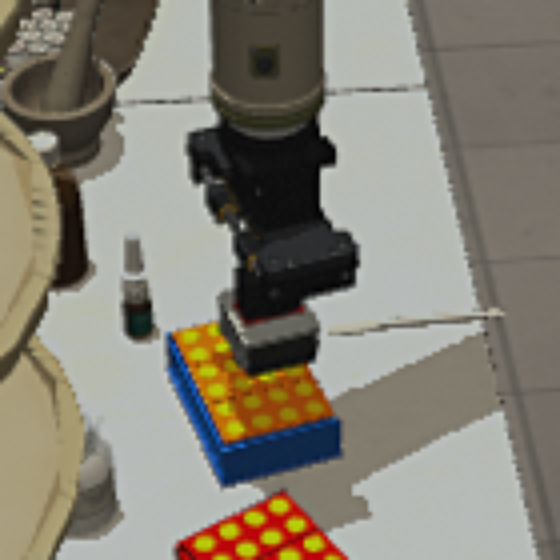

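The roller hangs level above the +y end strip. Next: a small correction, then descend to light contact.

Emit:
move_arm:
  targets:
    - [[0,0.3,1.0],[0,0,0],0]
    - [[0,0,1.5],[0,0,0],0]
    - [[0,0,1.5],[0,0,0],0]
    - [[0,0,1.2],[0,0,0],0]
    - [[0,0,0.8],[0,0,0],0]
    - [[0,0,0.4],[0,0,0],0]
    - [[0,0,0.3],[0,0,0],0]
    - [[0,0,0],[0,0,0],0]

```text
time: 8.45
ee_pos: [0.5128, 0.1576, 0.1076]
eef_rot: [0.991, 0.137, 0.0, 0.0]
ft_force: [-0.4, -0.2, -5.3]
width: 0.0271
grip_force: 54.9
```

```bash
python3 -c "
from h import *
go([.5119,.1626,.0996])"
```

```text
t 8.45 pos [0.5128 0.1576 0.1076] xyaw 15.75 z [ 3.e-04 -0.e+00 -1.e+00] F [-0.4 -0.2 -5.3] T [-0.01  0.05 -0.  ] w 0.027107093053012617 54.879609821364284
shift cm [ 0.04 -0.5   0.8 ]
```

Emit:
move_arm:
  targets:
    - [[0,-0.4,0.1],[0,0,0],0]
    - [[0,0,0.1],[0,0,0],0]
    - [[0,0,0.2],[0,0,0],0]
    - [[0,0,0.2],[0,0,0],0]
    - [[0,0,0.2],[0,0,0],0]
    - [[0,0,0.2],[0,0,0],0]
    - [[0,0,0],[0,0,0],0]
    - [[0,0,0],[0,0,0],0]

```text
time: 9.45
ee_pos: [0.5121, 0.162, 0.0993]
eef_rot: [0.991, 0.137, 0.001, 0.0]
ft_force: [-7.6, -1.9, 18.9]
width: 0.0277
grip_force: 54.9
```

```bash
python3 -c "
from h import *
go([.5119,.1626,.0996])"
```

```text
t 9.45 pos [0.5121 0.162  0.0993] xyaw 15.76 z [ 0.0015  0.     -1.    ] F [-7.6 -1.9 18.9] T [-0.29  1.94  0.05] w 0.027721529932862744 54.87986717373133
shift cm [-0.01 -0.06 -0.03]
```

Strip 3 is pressed to flush height with about 23 N. Now roll along tool +y (toward -y).

Emit:
move_arm:
  targets:
    - [[0,0.3,0],[0,0,0],0]
    - [[0,0.4,0],[0,0,0],0]
    - [[0,0.4,0],[0,0,0],0]
    - [[0,0.4,0],[0,0,0],0]
    - [[0,0.4,0],[0,0,0],0]
    - [[0,0.4,0],[0,0,0],0]
    - [[0,0.4,0],[0,0,0],0]

```text
time: 10.32
ee_pos: [0.5193, 0.1358, 0.0993]
eef_rot: [0.991, 0.137, 0.001, 0.0]
ft_force: [-8.4, -1.2, 20.0]
width: 0.0278
grip_force: 54.9
```

```bash
python3 -c "
from h import *
go([.5389,.0659,.0993])"
```

```text
t 10.325 pos [0.5193 0.1358 0.0993] xyaw 15.77 z [ 1.2e-03 -4.0e-04 -1.0e+00] F [-8.4 -1.2 20. ] T [-0.27  2.24  0.13] w 0.027767142571202028 54.87180534750223
shift cm [-0.02  7.26  0.01]
```

Emit:
move_arm:
  targets:
    - [[0,0.4,0],[0,0,0],0]
    - [[0,0.4,0],[0,0,0],0]
    - [[0,0.4,0],[0,0,0],0]
    - [[0,0.4,0],[0,0,0],0]
    - [[0,0.4,0],[0,0,0],0]
    - [[0,0.4,0],[0,0,0],0]
    - [[0,0.4,0],[0,0,0],0]
    - [[0,0.4,0],[0,0,0],0]
    - [[0,0.4,0],[0,0,0],0]
    - [[0,0.4,0],[0,0,0],0]
    - [[0,0.4,0],[0,0,0],0]
    - [[0,0.4,0],[0,0,0],0]
    - [[0,0.4,0],[0,0,0],0]
    - [[0,0.4,0],[0,0,0],0]
    - [[0,0.4,0],[0,0,0],0]
    - [[0,0.4,0],[0,0,0],0]
    - [[0,0.4,0],[0,0,0],0]
    - [[0,0.4,0],[0,0,0],0]
    - [[0,0,0],[0,0,0],0]
    - [[0,0,0],[0,0,0],0]

```text
time: 12.82
ee_pos: [0.5391, 0.0655, 0.0993]
eef_rot: [0.991, 0.137, 0.001, 0.001]
ft_force: [-7.7, -2.7, 18.5]
width: 0.0274
grip_force: 54.9
```

```bash
python3 -c "
from h import *
go([.5389,.0659,.0993])
s=r.camera('side')
cv2.imwrite('pics/g3.png',cv2.resize(s['image'][130:250,270:390],None,fx=5,fy=5,interpolation=2))"
```

```text
t 12.825 pos [0.5391 0.0655 0.0993] xyaw 15.72 z [ 0.0014 -0.0016 -1.    ] F [-7.7 -2.7 18.5] T [-0.78  2.02  0.13] w 0.02735725546259712 54.872601656243205
shift cm [-0.01 -0.04  0.  ]
```

View pics/g3.png

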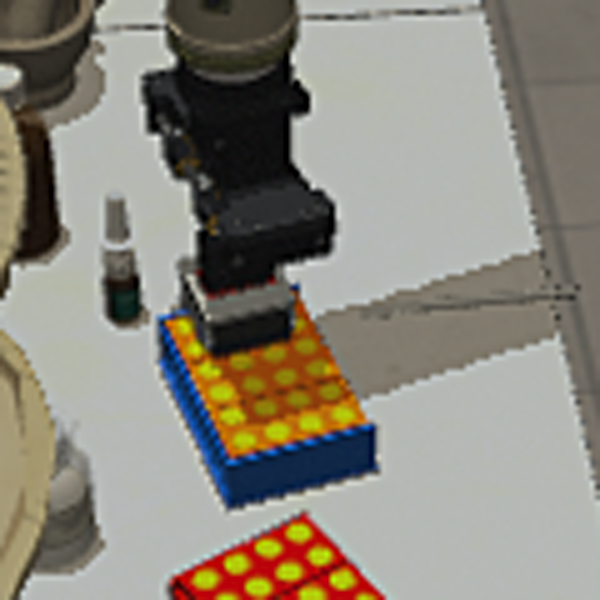

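The roller is at the -y end and flush height was held throughout. I'll check the strip heights from the shift of the yellow marks against the first picture.

```bash
python3 - <<'E'
from h import *
s=r.camera('side'); a=cv2.imread('pics/side0.png')
def marks(im):
    g=cv2.resize(im[180:235,295:350],None,fx=8,fy=8,interpolation=cv2.INTER_CUBIC)
    h=cv2.cvtColor(g,cv2.COLOR_BGR2HSV); m=cv2.inRange(h,(22,100,60),(35,255,255))
    m=cv2.erode(m,np.ones((5,5)))
    n,_,st,c=cv2.connectedComponentsWithStats(m); return np.array([(c[i]/8+[295,180]) for i in range(1,n) if 250<st[i,4]<2500])
A,B=marks(a),marks(s['image'])
for p in A:
    d=B-p;i=np.argmin((d**2).sum(1))
    if np.hypot(*d[i])<3: print(p.round(1),d[i].round(2))
e=pix(s,[.512,.162,.05]);print("5mm drop =",pix(s,[.512,.162,.045])-e, "strip2 at",pix(s,[.5254,.114,.05]),"strip3",e)
E
```

```text
[307.5 194.1] [-0.41  1.05]
[331.2 198.2] [-0.02  1.01]
[309.7 198.5] [-0.49  1.1 ]
[324.8 199.7] [-0.03  1.12]
[318.3 201.3] [0.   1.01]
[333.6 202.6] [0.22 1.03]
[311.7 202.9] [0.08 1.19]
[327.1 204.3] [-0.02  1.02]
[320.6 205.8] [0.07 1.06]
[336.1 207.2] [0.04 1.13]
[314.1 207.5] [0.14 1.05]
[329.5 208.8] [0.09 1.08]
[323.1 210.4] [-0.01  1.15]
[338.6 211.9] [-0.02  1.02]
[316.5 212.1] [-0.06  1.07]
[332.2 213.5] [-0.06  1.  ]
[325.5 215.3] [-0.    1.01]
[318.7 217. ] [0.12 1.03]
5mm drop = [0.01895167 1.05332489] strip2 at [322.50202806 202.40497252] strip3 [327.36996258 211.59999657]
```

All visible marks moved by the 5 mm equivalent (1.05 px), so all the strips are down. Now roll 1 cm further over the rim, lift, and carry the roller to clear bench at -y.

Emit:
move_arm:
  targets:
    - [[0,0.4,0],[0,0,0],0]
    - [[0,0.4,0],[0,0,0],0]
    - [[0,0,0],[0,0,0],0]
    - [[0,0,-1.0],[0,0,0],0]
    - [[0,0,-2.0],[0,0,0],0]
    - [[0,0,-2.0],[0,0,0],0]
    - [[0,0,-2.0],[0,0,0],0]
    - [[0,0,0],[0,0,0],0]
    - [[-0.7,2.5,0],[0,0,0],0]
    - [[-0.7,2.5,0],[0,0,0],0]
    - [[-0.7,2.5,0],[0,0,0],0]
    - [[-0.7,2.5,0],[0,0,0],0]
    - [[-0.7,2.5,0],[0,0,0],0]
    - [[-0.7,2.5,0],[0,0,0],0]
    - [[-0.7,2.5,0],[0,0,0],0]
    - [[-0.7,2.5,0],[0,0,0],0]
    - [[0,0,0],[0,0,0],0]
    - [[0,0,0],[0,0,0],0]
    - [[0,0,0],[0,0,0],0]

```text
time: 15.3
ee_pos: [0.541, -0.1481, 0.1671]
eef_rot: [0.99, 0.138, -0.0, -0.0]
ft_force: [-0.4, 0.3, -5.0]
width: 0.0278
grip_force: 54.9
```

```bash
python3 -c "
from h import *
go([.5389,-.15,.0546])"
```

```text
t 15.3 pos [ 0.541  -0.1481  0.1671] xyaw 15.83 z [-4.e-04  4.e-04 -1.e+00] F [-0.4  0.3 -5. ] T [ 0.01  0.   -0.03] w 0.02782335437435508 54.879587441682816
shift cm [-0.25  0.13 11.25]
```

Position is good. Lower 10.5 cm, then feel for the bench.

Emit:
move_arm:
  targets:
    - [[0,0,1.5],[0,0,0],0]
    - [[0,0,2.0],[0,0,0],0]
    - [[0,0,2.0],[0,0,0],0]
    - [[0,0,2.0],[0,0,0],0]
    - [[0,0,1.5],[0,0,0],0]
    - [[0,0,1.0],[0,0,0],0]
    - [[0,0,0.6],[0,0,0],0]
    - [[0,0,0.3],[0,0,0],0]
    - [[0,0,0.15],[0,0,0],0]
    - [[0,0,0],[0,0,0],0]
    - [[0,0,0],[0,0,0],0]

```text
time: 16.68
ee_pos: [0.5412, -0.1493, 0.0574]
eef_rot: [0.991, 0.137, 0.0, 0.0]
ft_force: [0.7, -0.5, -3.6]
width: 0.0274
grip_force: 54.9
```

```bash
python3 -c "
from h import *
go([.5389,-.15,.0546])"
```

```text
t 16.675 pos [ 0.5412 -0.1493  0.0574] xyaw 15.74 z [ 5.e-04 -3.e-04 -1.e+00] F [ 0.7 -0.5 -3.6] T [ 0.    0.01 -0.01] w 0.027430205840481964 54.87962591461837
shift cm [-0.24  0.    0.28]
```

Emit:
move_arm:
  targets:
    - [[0,0,0.15],[0,0,0],0]
    - [[0,0,0.1],[0,0,0],0]
    - [[0,0,0.03],[0,0,0],0]
    - [[0,0,0],[0,0,0],0]
    - [[0,0,0],[0,0,0],0]

```text
time: 17.3
ee_pos: [0.5411, -0.1493, 0.0545]
eef_rot: [0.991, 0.137, 0.0, 0.0]
ft_force: [-1.9, 0.2, 2.7]
width: 0.0276
grip_force: 54.9
```

```bash
python3 -c "
from h import *
go([.5389,-.15,.0546])"
```

```text
t 17.3 pos [ 0.5411 -0.1493  0.0545] xyaw 15.74 z [ 2.e-04 -3.e-04 -1.e+00] F [-1.9  0.2  2.7] T [ 0.05  0.65 -0.01] w 0.027606231108082975 54.8782820161432
shift cm [-0.23  0.   -0.01]
```

The roller is on the bench. Release and retreat upward.

Emit:
move_arm:
  targets:
    - [[0,0,0],[0,0,0],45]
    - [[0,0,0],[0,0,0],70]
    - [[0,0,0],[0,0,0],100]
    - [[0,0,0],[0,0,0],100]
    - [[0,0,0],[0,0,0],100]
    - [[0,0,0],[0,0,0],100]
    - [[0,0,-1.0],[0,0,0],100]
    - [[0,0,-2.0],[0,0,0],100]
    - [[0,0,-3.0],[0,0,0],100]
    - [[0,0,-3.0],[0,0,0],100]
    - [[0,0,-3.0],[0,0,0],100]
    - [[0,0,-2.0],[0,0,0],100]
    - [[0,0,0],[0,0,0],100]
    - [[0,0,0],[0,0,0],100]

```text
time: 19.05
ee_pos: [0.5407, -0.1492, 0.1937]
eef_rot: [0.991, 0.137, -0.0, -0.0]
ft_force: [0.4, 0.1, -0.7]
width: 0.0868
grip_force: 0.0
```

```bash
python3 -c "
from h import *
go([.5389,-.15,.0546])
s=r.camera('side')
cv2.imwrite('pics/g4.png',cv2.resize(s['image'][110:240,260:400],None,fx=4,fy=4,interpolation=2))"
```

```text
t 19.05 pos [ 0.5407 -0.1492  0.1937] xyaw 15.74 z [-7.e-04  0.e+00 -1.e+00] F [ 0.4  0.1 -0.7] T [0.   0.01 0.06] w 0.08679972882327629 0.0
shift cm [-0.19  0.03 13.91]
```

View pics/g4.png

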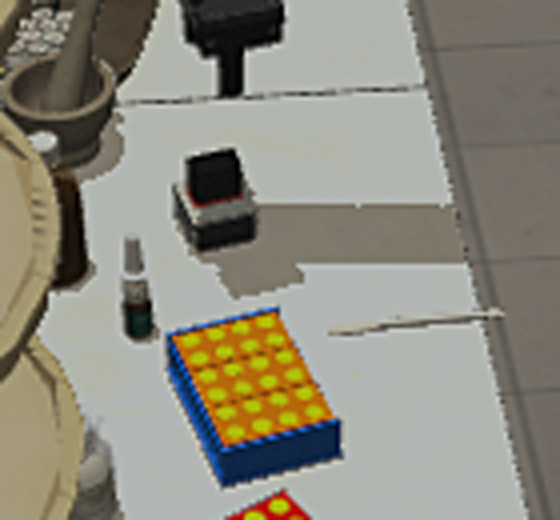

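The roller stands upright and free at crop (215,200), and the sheet looks flush. One last check of the strip 1 marks and that the roller is at rest, then hand in if both pass.

```bash
python3 - <<'E'
from h import *
s=r.camera('side');a=cv2.imread('pics/side0.png')
def marks(im):
    g=cv2.resize(im[180:235,295:350],None,fx=8,fy=8,interpolation=cv2.INTER_CUBIC)
    m=cv2.erode(cv2.inRange(cv2.cvtColor(g,cv2.COLOR_BGR2HSV),(22,100,60),(35,255,255)),np.ones((5,5)))
    n,_,st,c=cv2.connectedComponentsWithStats(m); return np.array([(c[i]/8+[295,180]) for i in range(1,n) if 250<st[i,4]<2500])
A,B=marks(a),marks(s['image'])
D=[(B-p)[np.argmin(((B-p)**2).sum(1))][1] for p in A]; print(len(A),np.round(D,2))
for _ in range(8): s2=r.camera('side')
mv=cv2.absdiff(s['image'][140:180,295:330],s2['image'][140:180,295:330]).max(); print(mv)
if len(D)>20 and min(D)>.75 and mv<60: print(r.close_job())
E
```

```text
24 [0.99 1.04 0.99 1.11 1.03 1.05 1.08 1.02 1.01 1.07 1.04 1.04 1.09 1.03
 1.04 1.13 1.04 1.05 1.05 1.02 1.04 1.03 1.02 1.03]
68
```

```bash
python3 - <<'E'
from h import *
g=lambda:r.camera('side')['image'][140:180,295:330].max(2).astype(np.float32)
a=g()
for _ in range(10): b=g()
print(cv2.phaseCorrelate(a,b),np.abs(a-b).mean(),np.abs(a-b).max())
def cen(i): m=i<80; return np.argwhere(m).mean(0)
print(cen(a),cen(b))
if np.abs(cen(a)-cen(b)).max()<.1: print(r.close_job())
E
```

```text
((-0.03221440612668047, 0.010914837048421333), 0.9862423928247558) 0.7385714 58.0
[20.16447368 18.6875    ] [20.16118421 18.63157895]
the job is handed in; nothing more can be done
None
```

The job is handed in: the roller pressed all three strips down flush in a single pass (each yellow mark dropped by about 5 mm), and it now stands upright and at rest on the bench, clear of the rack and released; no verdict was shown.

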